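Shut the keepsake chest and tip it onto its back

TASK

The brown leather chest on the stone slab is to have its clasp polished, so it must lie shut with its clasp side up. With the fingers only pushing, first push its open lid fully shut while the chest stands upright, then push the chest over so that it lies flat on its back on the slab, lid still shut and the brass clasp facing up. Push gently, do not grip, lift or carry the chest, and leave the glass, the stamp, the hammer and the black chest where they are.

Things in the scene. Friction and masses are not known exactly. Their poses are not given: they have to be found in the camera images.
- chest: brown leather-covered chest with dark straps, loose on the slab, about 0.4 to 0.8 kg, empty. 60 mm deep (x) x 100 wide (y) x 80 high, 94 with the lid shut; walls 5 mm. Origin: centre of its underside; z up through its mouth. Its -x side is the front, with a brass clasp plate just below the rim, roughly facing the robot at the start; +x is the back, with the hinge
- chest_centre (a point): middle of the shut chest, 47 mm above its underside: 77 mm above the table standing on the slab, 60 mm lying on its back. Pushed backwards on the front at 60 mm or more above the slab, the chest tips over its back lower edge and, from about 33 degrees, falls onto its back by itself; pushed low down it may only slide
- chest_lid (a joint): lid angle, rad: 0 shut, grows as it opens up and backwards, 2.0 at most; starts at 1.2 to 1.9. A plate 55 mm (hinge to front edge) x 100 x 14 mm, its front edge 3 mm behind the chest's front, hinged along the back upper edge (x = +30, z = 80 mm in the chest's frame). Stays where it is left; about 0.7 N at its edge moves it
- lid_edge (a point): middle of the lid's free front edge, half way through its thickness
- slab: pale stone work slab, fixed to the table, 400 mm (x) x 440 mm (y) x 30 mm thick. Origin: centre of its underside, on the table; its top is 30 mm above the table
- glass: small clear drinking glass, 44 mm across, 60 mm high, loose, standing near one of the slab's two corners nearest the robot. Origin: centre of its underside. Leave it alone
- stamp: steel leather stamp with a brass head, upright, 36 mm across, 67 mm high, loose, standing near the other of those two corners. Origin: centre of its underside. Leave it alone
- mallet: the hammer, 240 mm long, lying on the table to one side of the slab. Origin: centre of its underside. Leave it alone
- black_chest: a finished chest like the brown one but black with tan straps and permanently shut, 60 x 100 x 94 mm, standing on the table on the other side of the slab. Origin: centre of its underside. Leave it alone
Things that resemble listed ones, but are neither listed nor needed, are in the scene too. Leave any blue or green look-alike of the chest alone.

How it is judged:
On the way, in this order (a step that is already met when the one before it is completed fails the run):
1. the lid is pushed fully shut while the chest stands upright on the slab (value of joint chest_lid below 0.08 rad and angle between chest's own z axis and vertical below 0.1 rad), for 0.2 s.
2. the chest lies on its back, clasp side up (angle between chest's own x axis and vertical above 3.02 rad), for 0.2 s.
At the end, for the whole second after the job is handed in: the brown chest rests on its back on the slab, clasp side up (within 0.1 rad), its middle at least 25 mm inside the slab's edges and 54 to 66 mm above the table, its lid shut (under 0.15 rad), and lies still (angle between chest's own x axis and vertical above 3.04 rad and value of joint chest_lid below 0.15 rad and height (world z) of chest_centre between 0.054 and 0.066 m and x of chest_centre in the frame of slab between -0.17 and 0.17 m and y of chest_centre in the frame of slab between -0.19 and 0.19 m and linear speed of chest below 0.02 m/s and angular speed of chest below 0.1 rad/s); the robot touches nothing.
It fails at once if the chest is lifted off the slab (its middle more than 105 mm above the table; tipping raises it to about 86 mm) (height (world z) of chest_centre above 0.105 m).
It fails at once if the chest is gripped or pushed hard (more than 35 N) (contact force between the fingers and chest above 35 N).
It fails at once if the glass or the stamp is disturbed (moved over 20 mm or knocked over) (distance of any of glass, stamp from where it was at the start of the episode above 0.02 m or angle between any of glass, stamp's own z axis and vertical above 0.5 rad).
It fails at once if the hammer or the black chest is disturbed (moved over 20 mm, or the chest knocked over) (distance of any of mallet, black_chest from where it was at the start of the episode above 0.02 m or angle between black_chest's own z axis and vertical above 0.5 rad).
It also fails if it takes over 48 s, if anything falls off the work surface, if the arm or the gripper's body presses on something with over 40 N, if the wrist force passes 120 N, or if a joint passes its speed limit or range.

ROBOT

A 6-joint arm with a two-finger parallel gripper is mounted at the origin on the work surface. World frame = base frame: x ahead of the robot, y to its left, z up, the work surface at z = 0. Lengths are in m, angles in rad, forces in N, time in s.
With the tool pointing down it reaches from about 0.35 to 0.775 m from the base axis. Payload 7.3 kg.
Tool frame: the origin (TCP) lies at the centre of the arm's flange, where the gripper is bolted on; the fingertips stand 178 mm ahead of it and the grasp point (between the pads) lies 159 mm ahead of it; z points along the fingers, y is the direction in which the jaws open and shut (so a half turn about z gives the same grasp; the last joint's range is limited). The gripper opens to 92 mm and grips with 3 to 60 N. Pads are 19 mm wide; open, the fingers measure 130 mm over their backs; the gripper's body (75 mm by 190 mm) begins 47 mm behind the grasp point.
Start: joints at [1.167, 0.342, 1.524, -0, 1.275, -0.146], TCP at [0.134, 0.508, 0.405] pointing down, gripper open.
Joint ranges: [-2.53, 2.53], [-0.77, 2.02], [0.04, 2.7], [-1, 4.14], [0.28, 2.66], [-3.11, 3.11]. Speed limits (rad/s): [2.57, 2.57, 3.14, 3.14, 3.14, 3.14].

INTERFACE

Orientations are given as [roll, pitch, yaw] about the fixed x, y, z axes, in that order (R = Rz(yaw) Ry(pitch) Rx(roll)).
In Python, from cell import robot gives the robot as it stands. The module is installed in compiled form; this text tells all that it offers.
- The arm moves only by the shell command python3 -m handwheel 'ROWS' [FORCE]. ROWS is a JSON object of lists of equal length, an entry for each row: "offset": the shift along the tool's x, y, z in cm, a list of three; "turn": the turn, a rotation vector about the tool's x, y, z in degrees, a list of three; "jaw": the gripper command: -1 is shut, 1 is fully open, values between are in proportion. A call has exactly 8 rows; each row is the pose to reach, as a shift and turn from the pose commanded when the call began, along the tool's axes at that moment; what a row does not reach only later rows make up. A row lasts 1/12 s, in which the tool goes at most 41.7 mm and 7.16 degrees, less where a joint would pass 70% of its speed; a pose out of reach is approached as far as the arm can. A call with a gripper value outside its range is refused whole. The fingers move at their own pace and stop on an object; FORCE is the grip in N (left out, the last holds). Time passes only in rows, so rows that repeat a pose let the fingers close, or fill a call up. It gives the time, the measured TCP pose, the force and the opening at its end, in the units of the state.
- robot.observe(): the state, without advancing time (a new reading comes with each control period).
- robot.read_camera(name): name is "scene" or "top" or "wrist"; returns the picture (384x512x3 uint8, blue, green, red); there is no depth.
- robot.calibration(name): a dict with "mtx" (3x3 intrinsics, pixels), "view" (4x4, takes a point from world to camera coordinates); the wrist camera has in their place "mount" (4x4, takes a point from camera to tool coordinates, whose origin is the TCP and whose axes are the flange's). Camera axes: x right, y up, looking along -z (the intrinsics and any distortion apply to the point x, -y, -z); pixel columns grow to the right and rows downward; lengths in m; the calibration is good to about 2 mm. A picture is of the moment at which its call begins: read the wrist's pose just before it. calibration takes no time and is no camera call.
- robot.hand_in(): hands the job in, once; it reports no verdict.
The state is a dict: "time": time; "qpos": joint angles; "qvel": joint speeds; "joint_efforts": joint torques, N m; "tool_pos": TCP position; "tool_rot": TCP orientation; "contact_force": force on the tool from outside, world axes, zero at the start; "torque": the same for the moment, N m; "opening": finger opening in m.
Only numpy, scipy, OpenCV 4.12 (cv2) and the standard library are available. Lean on these libraries where they do the work, as an engineer would, in place of code of your own. Each camera call takes 0.05 s, during which the arm holds its last target. There are 200 camera calls.

## Working session

There is one attempt and no reset: what is moved stays moved. The work goes in short steps, Python scripts to look and compute and a shell command to move; the robot and the scene stay as the last step left them, time stands still between calls to the robot, and variables do not carry over. Pictures are saved under pics/ and viewed, about 8 in all and at most 12, crops included, and the job is handed in when it is done.

```bash
mkdir -p pics
python3 - <<'E'
from cell import robot
import cv2, numpy as np
for n in ("scene","top"):
    im=robot.read_camera(n); cv2.imwrite(f"pics/{n}0.png",im)
    c=robot.calibration(n); print(n,{k:np.round(np.array(v),4).tolist() for k,v in c.items()})
s=robot.observe(); print(s)
a=cv2.imread("pics/scene0.png");b=cv2.imread("pics/top0.png")
E
```

```text
scene {'mtx': [[383.6655, 0.0, 254.5342], [0.0, 383.6655, 190.6303], [0.0, 0.0, 1.0]], 'view': [[0.4483, 0.8939, -0.0081, -0.208], [-0.5121, 0.2643, 0.8172, 0.1286], [0.7326, -0.3622, 0.5763, -1.4122], [0.0, 0.0, 0.0, 1.0]]}
top {'mtx': [[353.0957, 0.0, 257.6481], [0.0, 353.0957, 186.548], [0.0, 0.0, 1.0]], 'view': [[0.0206, -0.9997, 0.0151, 0.0019], [0.9924, 0.0223, 0.121, -0.4335], [-0.1213, 0.0125, 0.9925, -0.9479], [0.0, 0.0, 0.0, 1.0]]}
{'time': 0.1, 'qpos': array([ 1.16702667e+00,  3.42661124e-01,  1.52488738e+00, -1.60641221e-05,
        1.27538989e+00, -1.45958668e-01]), 'qvel': array([ 0.00097386, -0.00020448, -0.00372424,  0.00012174,  0.00232485,
        0.00037111]), 'joint_efforts': array([ 1.52786553e-03, -4.32000947e+01, -2.44693029e+01,  7.19767646e-02,
        5.26841905e-02, -3.78176628e-05]), 'tool_pos': array([0.13377324, 0.50755962, 0.40412201]), 'tool_rot': array([-3.14025899e+00, -1.80527476e-04,  2.88378623e+00]), 'contact_force': array([0.39664599, 0.24430246, 0.02002366]), 'torque': array([ 0.05455071,  0.00248344, -0.01104022]), 'opening': 0.09167080152298053}
```

View pics/scene0.png

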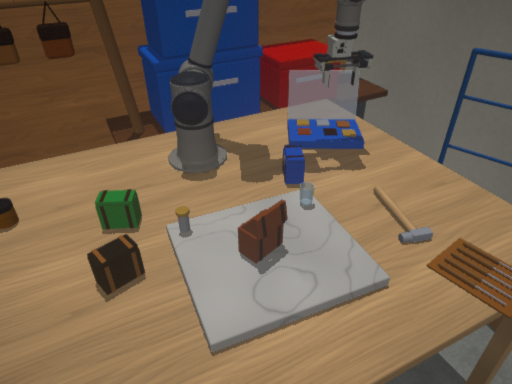

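View pics/top0.png

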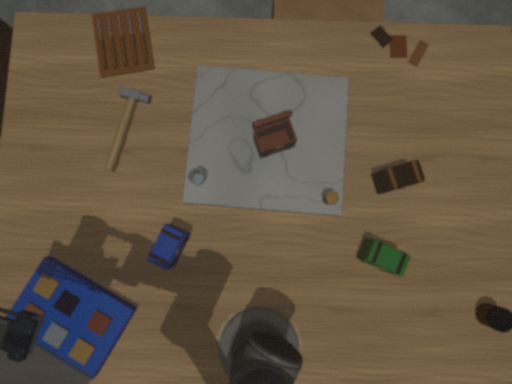

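Scene view: brown chest on the slab at (263,232) with its lid open away from the robot. Also visible are the green chest (119,210), black chest (117,262), blue chest (293,165), glass (307,195), stamp (184,220) and hammer (400,215). In the top view, the brown chest is at (274,133). Only the one at (263,232) is brown, on the slab and open. I'll confirm it in an enlarged crop.

```bash
python3 - <<'E'
import cv2, numpy as np
a=cv2.imread("pics/scene0.png")[190:270,225:305];b=cv2.imread("pics/top0.png")[100:170,240:310]
f=lambda i:cv2.resize(i,(400,400),interpolation=cv2.INTER_CUBIC)
cv2.imwrite("pics/crop0.png",np.clip(np.hstack([f(a),f(b)])*1.6,0,255).astype(np.uint8))
E
cat > h.py <<'E'
from cell import robot
import numpy as np, cv2
from scipy.spatial.transform import Rotation as R
def ray(n,uv,z):
    c=robot.calibration(n);V=np.array(c["view"]);K=np.array(c["mtx"])
    d=np.linalg.inv(K)@[uv[0],uv[1],1.];d=np.array([d[0],-d[1],-d[2]])
    o=-V[:3,:3].T@V[:3,3];w=V[:3,:3].T@d
    return o+w*(z-o[2])/w[2]
def proj(n,p):
    c=robot.calibration(n);V=np.array(c["view"]);K=np.array(c["mtx"])
    q=V[:3,:3]@p+V[:3,3];q=K@[q[0],-q[1],-q[2]];return q[:2]/q[2]
E
python3 - <<'E'
from h import *
for k,uv,z in [("slab",(197,66),.03),("slab",(349,77),.03),("slab",(342,214),.03),("slab",(184,203),.03),("glass",(198,176),.06),("stamp",(331,197),.097)]:
    print(k,ray("top",uv,z).round(3))
E
```

```text
slab [0.776 0.192 0.03 ]
slab [ 0.755 -0.244  0.03 ]
slab [ 0.363 -0.221  0.03 ]
slab [0.383 0.211 0.03 ]
glass [0.454 0.171 0.06 ]
stamp [ 0.402 -0.176  0.097]
```

View pics/crop0.png

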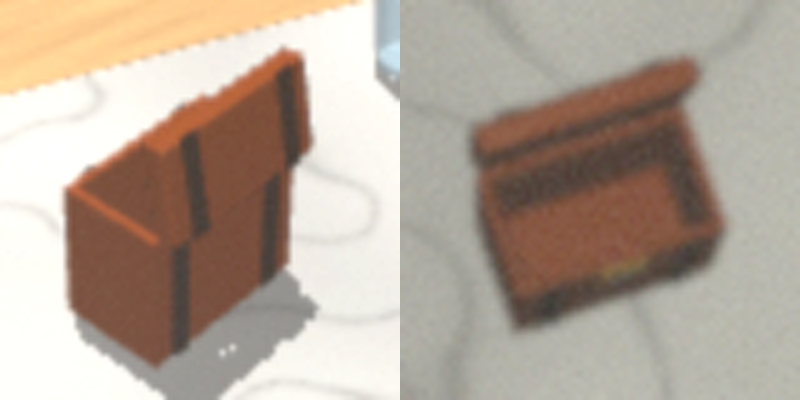

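The crop shows the brown open chest, with the brass clasp on its robot-facing front at crop (625,268) and dark straps. It is the one meant.

Run:
```python
from h import *
z=.11
P={k:ray("top",(240+u/5.714,100+v/5.714),z) for k,(u,v) in dict(FL=(112,297),FR=(320,228),BR=(283,110),BL=(85,172)).items()}
for k,p in P.items(): print(k,p.round(4))
y=(P["FL"]-P["FR"])+(P["BL"]-P["BR"]);yaw=np.arctan2(-y[0],y[1]);c=sum(P.values())/4
print("widths",np.linalg.norm(P["FL"]-P["FR"]),np.linalg.norm(P["FL"]-P["BL"]),np.linalg.norm(P["FR"]-P["BR"]),"yaw",np.degrees(yaw),"c",c)
for yw in np.radians([10,12,14,16,18]):
    print(np.degrees(yw))
M=np.array
def pt(c,yaw,l): return M([c[0],c[1],.03])+R.from_euler('z',yaw).apply(l)
# predicted pixels in both views
from scipy.optimize import least_squares
def res(q,full=False):
    cx,cy,yw,a=q;c=(cx,cy);r=[]
    for (u,v),l in [((112,297),(-.03,.05,.08)),((320,228),(-.03,-.05,.08))]: r+=list(proj("top",pt(c,yw,l))-M([240+u/5.714,100+v/5.714]))
    for (u,v),l in [((155,365),(.03,-.05,0)),((68,190),(-.03,-.05,.08)),((288,268),(.03,.05,0)),((75,310),(-.03,-.05,0))]: r+=list(proj("scene",pt(c,yw,l))-M([225+u/5,190+v/5]))
    lid=lambda s,t,y:(.03-s*np.cos(a)+t*np.sin(a),y,.08+s*np.sin(a)+t*np.cos(a))
    for (u,v),l in [((290,48),lid(.055,.014,.05)) ,((160,150),lid(.055,.014,-.05))]: r+=list(proj("scene",pt(c,yw,l))-M([225+u/5,190+v/5]))
    for (u,v),l in [((298,75),lid(.055,.014,-.05))]: r+=list(proj("top",pt(c,yw,l))-M([240+u/5.714,100+v/5.714]))
    return M(r)
s=least_squares(res,[c[0],c[1],yaw,1.5]);print(s.x.round(4),np.degrees(s.x[2]),res(s.x).round(1))
```

```text
FL [0.512  0.0091 0.11  ]
FR [ 0.5459 -0.0836  0.11  ]
BR [ 0.6001 -0.0665  0.11  ]
BL [0.5691 0.0224 0.11  ]
widths 0.09874060720822493 0.0585500977310132 0.056882743922953165 yaw 19.649075253750294 c [ 0.55677495 -0.02964554  0.11      ]
10.0
12.000000000000002
14.0
16.0
18.0
[ 0.5607 -0.0285  0.3518  1.2488] 20.156803076855038 [ 0.4 -1.3  0.9 -1.5  0.7 -0.1 -0.5 -1.4  0.6 -1.6 -0.8 -1.   0.9 -1.
 -1.9 -1.7 -0.1 -2. ]
```

```bash
cat >> h.py <<'E'
C=np.array([.560,-.029,.03]);YAW=np.radians(20)
def togo(l,roll=180,pitch=0,yaw=200,tip=.178):
    """offset (cm), turn (deg) to put fingertip at chest-frame point l"""
    s=robot.observe();T=R.from_euler('xyz',s["tool_rot"]);G=R.from_euler('xyz',[roll,pitch,yaw],degrees=True)
    p=C+R.from_euler('z',YAW).apply(l)-G.apply([0,0,tip])
    print("t",round(s["time"],2),"off",(T.inv().apply(p-s["tool_pos"])*100).round(1),"turn",np.degrees((T.inv()*G).as_rotvec()).round(1),"F",s["contact_force"].round(1))
def tipl():
    s=robot.observe();p=s["tool_pos"]+R.from_euler('xyz',s["tool_rot"]).apply([0,0,.178]);print("tip local mm",(R.from_euler('z',-YAW).apply(p-C)*1000).round(1))
E
python3 -m handwheel '{"offset":[[-3.4,-2.1,0],[-6.8,-4.2,0],[-10.2,-6.3,0],[-13.6,-8.4,0],[-17,-10.5,0],[-20.4,-12.6,0],[-23.8,-14.7,0],[-27.2,-16.8,0]],"turn":[[0,0,0],[0,0,0],[0,0,0],[0,0,0],[0,0,0],[0,0,0],[0,0,0],[0,0,0]],"jaw":[-1,-1,-1,-1,-1,-1,-1,-1]}' 20
python3 -c "
from h import *
togo([.07,0,.195])"
```

```text
time: 0.77
tool_pos: [0.3549, 0.2742, 0.4046]
tool_rot: [-3.142, -0.0, 2.884]
contact_force: [1.2, 0.6, -0.4]
opening: 0.0435
t 0.77 off [-33.3 -20.1   0.2] turn [  0.   -0.  -34.8] F [ 1.2  0.6 -0.4]
```

```bash
python3 -m handwheel '{"offset":[[-3.4,-2.1,0],[-6.8,-4.2,0],[-10.2,-6.2,0],[-13.6,-8.3,0],[-17,-10.3,0],[-20.4,-12.4,0],[-23.8,-14.5,0],[-27,-16.5,0]],"turn":[[0,0,-4],[0,0,-8],[0,0,-12],[0,0,-17],[0,0,-21],[0,0,-26],[0,0,-30],[0,0,-34.8]],"jaw":[-1,-1,-1,-1,-1,-1,-1,-1]}'
python3 -c "
from h import *
tipl();togo([.07,0,.125])"
```

```text
time: 1.43
tool_pos: [0.5742, 0.0455, 0.4042]
tool_rot: [3.141, -0.001, -2.789]
contact_force: [1.1, 1.6, 0.2]
opening: 0.0004
tip local mm [ 38.7  65.3 196.2]
t 1.43 off [-3.1 -6.5  7.1] turn [ 0.  -0.   0.2] F [1.1 1.6 0.2]
```

```bash
python3 -m handwheel '{"offset":[[-3.1,-2.5,0],[-3.1,-5,0],[-3.1,-6.5,0],[-3.1,-6.5,1.5],[-3.1,-6.5,3.5],[-3.1,-6.5,5.5],[-3.1,-6.5,7.1],[-3.1,-6.5,7.1]],"turn":[[0,0,0],[0,0,0],[0,0,0],[0,0,0],[0,0,0],[0,0,0],[0,0,0],[0,0,0]],"jaw":[-1,-1,-1,-1,-1,-1,-1,-1]}'
python3 - <<'E'
from h import *
tipl()
a=robot.read_camera("scene")[140:290,180:370];cv2.imwrite("pics/s1.png",cv2.resize(a,(760,600),interpolation=cv2.INTER_CUBIC))
E
```

```text
time: 2.1
tool_pos: [0.623, -0.0026, 0.33]
tool_rot: [3.138, -0.007, -2.792]
contact_force: [-0.8, -0.2, 0.1]
opening: 0.0007
tip local mm [ 67.    3.9 122. ]
```

View pics/s1.png

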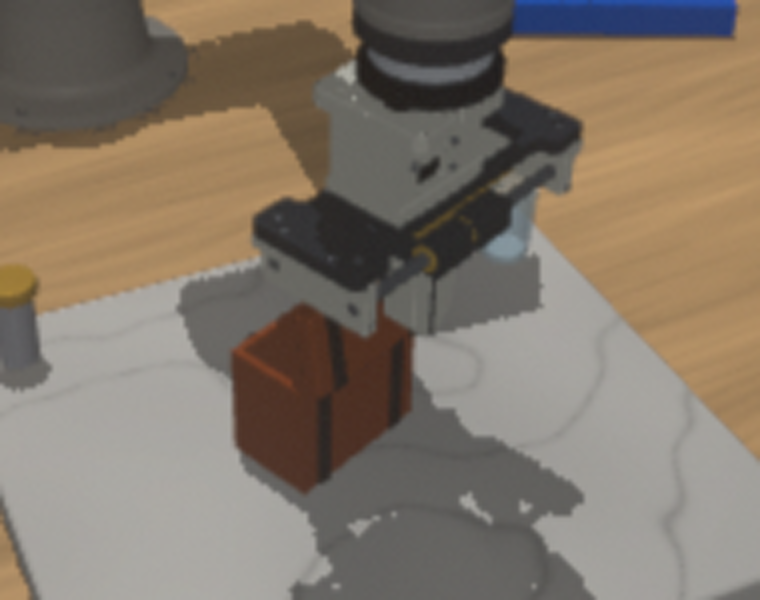

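The scene crop shows the shut fingers (425,320) behind the open lid (350,340), with the chest still upright. Next I push the lid forward.

```bash
python3 -m handwheel '{"offset":[[1,0,0.2],[2,0,0.2],[2.7,0,0.2],[3.4,0,0.2],[4.1,0,0.2],[4.8,0,0.3],[5.4,0,0.5],[6,0,0.7]],"turn":[[0,0,0],[0,0,0],[0,0,0],[0,0,0],[0,0,0],[0,0,0],[0,0,0],[0,0,0]],"jaw":[-1,-1,-1,-1,-1,-1,-1,-1]}'
python3 -c "
from h import *
tipl()"
```

```text
time: 2.82
tool_pos: [0.5675, -0.0237, 0.3268]
tool_rot: [-3.141, 0.0, -2.792]
contact_force: [0.7, 0.0, -0.7]
opening: 0.0001
tip local mm [  9.    2.4 118.8]
```

```bash
python3 -m handwheel '{"offset":[[0.5,0,0.2],[1,0,0.5],[1.4,0,0.8],[1.7,0,1.1],[1.8,0,1.4],[1.8,0,1.7],[1.8,0,2.0],[1.8,0,2.2]],"turn":[[0,0,0],[0,0,0],[0,0,0],[0,0,0],[0,0,0],[0,0,0],[0,0,0],[0,0,0]],"jaw":[-1,-1,-1,-1,-1,-1,-1,-1]}'
python3 -c "
from h import *
tipl()"
```

```text
time: 3.48
tool_pos: [0.5512, -0.0297, 0.3042]
tool_rot: [3.141, -0.0, -2.792]
contact_force: [-0.3, -0.6, 0.8]
opening: 0.0003
tip local mm [-8.6  2.4 96.2]
```

```bash
python3 -m handwheel '{"offset":[[0,0,0.1],[0,0,0.15],[0,0,0.2],[0,0,0.25],[0,0,0.3],[0,0,0.3],[0,0,0.3],[0,0,0.3]],"turn":[[0,0,0],[0,0,0],[0,0,0],[0,0,0],[0,0,0],[0,0,0],[0,0,0],[0,0,0]],"jaw":[-1,-1,-1,-1,-1,-1,-1,-1]}'
python3 - <<'E'
from h import *
tipl()
a=robot.read_camera("scene")[170:290,210:330];cv2.imwrite("pics/s2.png",cv2.resize(a,(600,600),interpolation=cv2.INTER_CUBIC))
E
```

```text
time: 4.15
tool_pos: [0.5511, -0.0296, 0.3022]
tool_rot: [-3.141, 0.001, -2.792]
contact_force: [-2.4, 1.0, 4.9]
opening: 0.0005
tip local mm [-8.4  2.4 94.2]
```

View pics/s2.png

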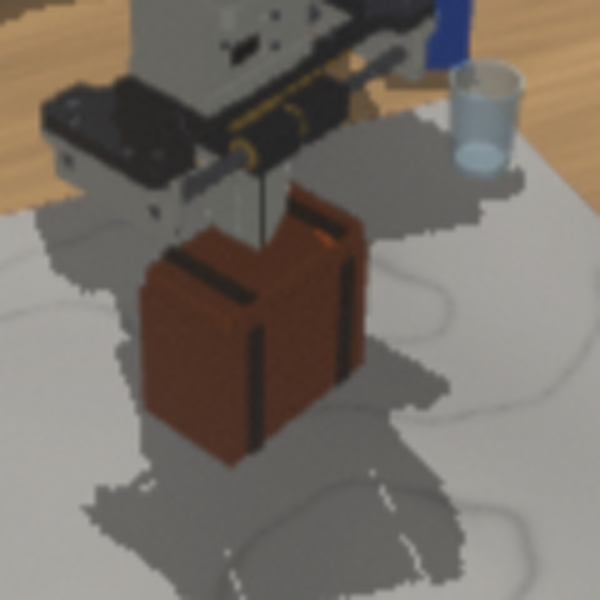

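The lid is flat shut on the upright chest at (250,270) and the chest has not moved (4.9 N of down-press, tip stopped at 94 mm). Next I go round to the front.

```bash
python3 -m handwheel '{"offset":[[0,0,-1.5],[0,0,-3],[2,0,-3],[4,0,-3],[5.6,0,-3],[5.6,0,-1],[5.6,0,1],[5.6,0,2.4]],"turn":[[0,0,0],[0,0,0],[0,0,0],[0,0,0],[0,0,0],[0,0,0],[0,0,0],[0,0,0]],"jaw":[-1,-1,-1,-1,-1,-1,-1,-1]}'
python3 - <<'E'
from h import *
tipl()
a=robot.read_camera("scene")[170:290,210:330];b=robot.read_camera("top")[90:180,230:320]
f=lambda i:cv2.resize(i,(400,400),interpolation=cv2.INTER_CUBIC)
cv2.imwrite("pics/s3.png",np.hstack([f(a),f(b)]))
E
```

```text
time: 4.87
tool_pos: [0.4981, -0.049, 0.2766]
tool_rot: [3.141, -0.0, -2.793]
contact_force: [-0.0, 0.3, -0.3]
opening: 0.0005
tip local mm [-65.    2.5  68.6]
```

View pics/s3.png

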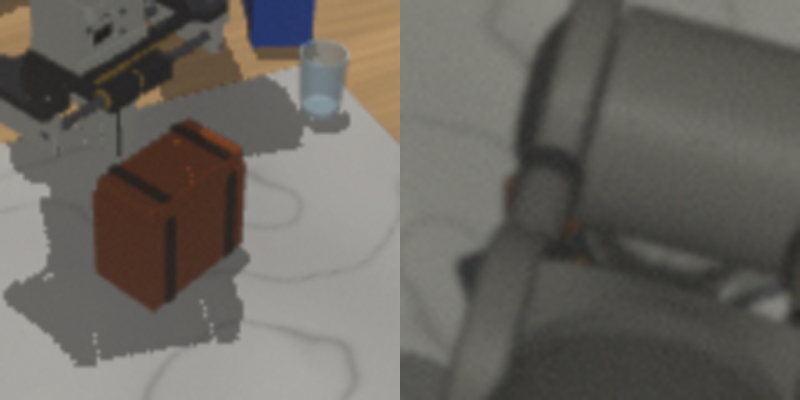

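The lid is shut, the chest is upright at (170,215) in the crop, and the fingers are in front of it. Starting the tipping push slowly.

```bash
python3 -m handwheel '{"offset":[[-1,0,0],[-2,0,0],[-2.3,0,0],[-2.6,0,0],[-2.9,0,-0.1],[-3.2,0,-0.2],[-3.5,0,-0.4],[-3.8,0,-0.5]],"turn":[[0,0,0],[0,0,0],[0,0,0],[0,0,0],[0,0,0],[0,0,0],[0,0,0],[0,0,0]],"jaw":[-1,-1,-1,-1,-1,-1,-1,-1]}'
python3 - <<'E'
from h import *
tipl()
a=robot.read_camera("scene")[150:290,190:330]
cv2.imwrite("pics/s4.png",cv2.resize(a,(500,500),interpolation=cv2.INTER_CUBIC))
E
```

```text
time: 5.63
tool_pos: [0.5342, -0.0359, 0.2841]
tool_rot: [-3.141, -0.001, -2.792]
contact_force: [-7.6, -1.6, 7.0]
opening: 0.0006
tip local mm [-26.8   2.3  76.1]
```

View pics/s4.png

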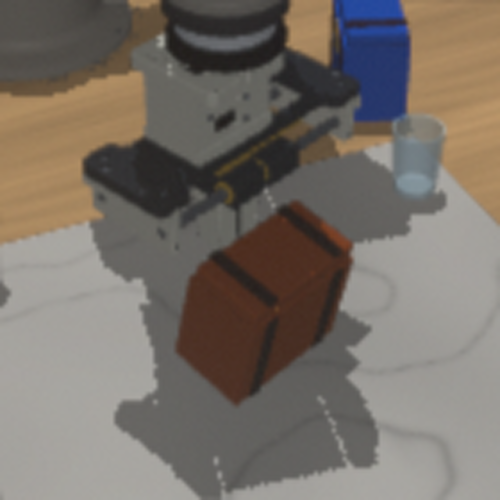

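The chest is tipping back (about 10°), lid shut and forces mild. Continuing along the arc, rising a bit more.

```bash
python3 -m handwheel '{"offset":[[-0.6,0,-0.4],[-1.2,0,-0.8],[-1.8,0,-1.1],[-2.4,0,-1.3],[-3,0,-1.4],[-3.6,0,-1.5],[-4.2,0,-1.6],[-4.2,0,-1.6]],"turn":[[0,0,0],[0,0,0],[0,0,0],[0,0,0],[0,0,0],[0,0,0],[0,0,0],[0,0,0]],"jaw":[-1,-1,-1,-1,-1,-1,-1,-1]}'
python3 - <<'E'
from h import *
tipl()
a=robot.read_camera("scene")[150:290,190:330]
cv2.imwrite("pics/s5.png",cv2.resize(a,(500,500),interpolation=cv2.INTER_CUBIC))
E
```

```text
time: 6.35
tool_pos: [0.5748, -0.021, 0.2988]
tool_rot: [-3.141, 0.001, -2.792]
contact_force: [-1.0, -1.0, 0.2]
opening: 0.0003
tip local mm [16.9  2.4 90.8]
```

View pics/s5.png

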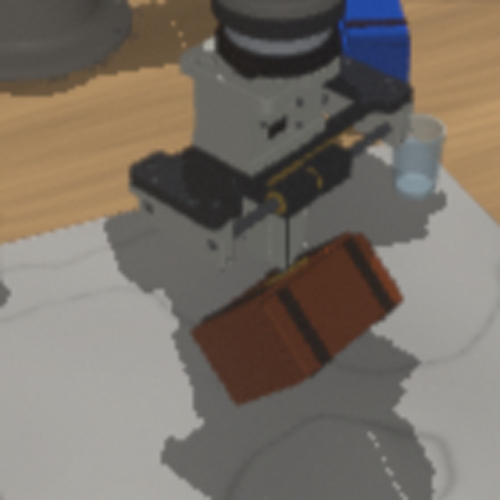

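The chest is past balance and falling onto its back, lid shut. I back off upward and return towards the robot.

```bash
python3 -m handwheel '{"offset":[[0,0,0],[1,0,-1],[3,0,-3],[5,0,-6],[7,0,-9],[10,0,-11],[13,0,-12],[16,0,-12]],"turn":[[0,0,0],[0,0,0],[0,0,0],[0,0,0],[0,0,0],[0,0,0],[0,0,0],[0,0,0]],"jaw":[-1,-1,-1,-1,-1,-1,-1,-1]}'
python3 - <<'E'
from h import *
tipl()
a=robot.read_camera("scene")[170:310,190:330];b=robot.read_camera("top")[80:180,230:330]
f=lambda i:cv2.resize(i,(400,400),interpolation=cv2.INTER_CUBIC)
cv2.imwrite("pics/s6.png",np.hstack([f(a),f(b)]))
E
```

```text
time: 7.07
tool_pos: [0.4222, -0.0766, 0.421]
tool_rot: [-3.138, 0.004, -2.792]
contact_force: [0.2, -0.6, 0.2]
opening: 0.0004
tip local mm [-145.2    1.9  213. ]
```

View pics/s6.png

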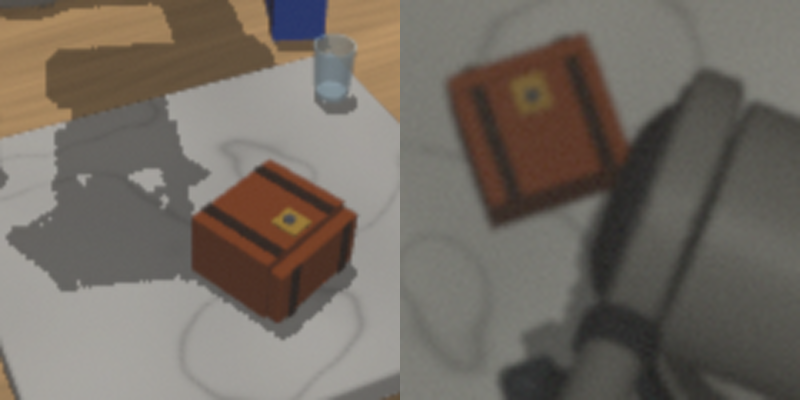

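Run:
```python
from h import *
P=[ray("top",(230+u/4,80+v/4),.09) for u,v in [(48,76),(184,36),(93,213),(228,173)]]
print(np.linalg.norm(P[0]-P[2]),np.linalg.norm(P[1]-P[3]),np.linalg.norm(P[0]-P[1]),sum(P)/4)
a=robot.read_camera("scene")[215:290,250:325];b=robot.read_camera("top")[85:140,238:293]
f=lambda i:cv2.resize(i,(400,400),interpolation=cv2.INTER_CUBIC)
cv2.imwrite("pics/s7.png",np.clip(np.hstack([f(a),f(b)])*1.5,0,255).astype(np.uint8))
```

```text
0.0979438347557026 0.09824296343730315 0.09486438012873816 [ 0.62736899 -0.00215413  0.09      ]
```

View pics/s7.png

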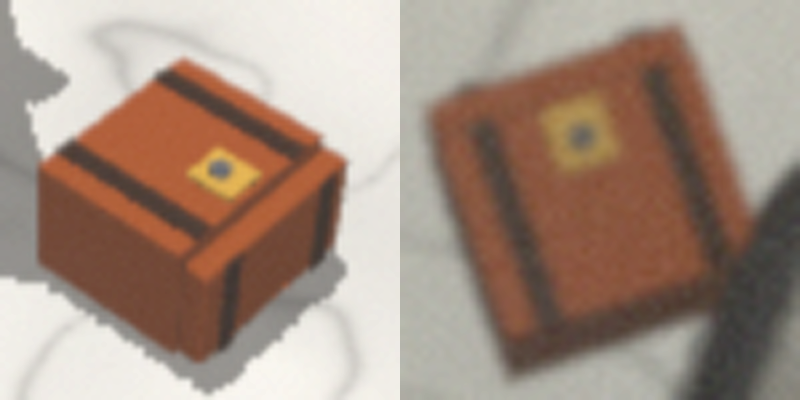

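The crop shows the clasp facing up at (220,172). In the top view the length-to-width ratio is 247/262 px = 0.943, against 0.94 expected for a shut lid. Its middle is at about (0.63, 0.00), well inside the slab. I let it settle and check stillness and the other objects by image difference.

```bash
python3 -c "
from cell import robot;import cv2
cv2.imwrite('pics/a.png',robot.read_camera('scene'))"
python3 -m handwheel '{"offset":[[0,0,0],[0,0,0],[0,0,0],[0,0,0],[0,0,0],[0,0,0],[0,0,0],[0,0,0]],"turn":[[0,0,0],[0,0,0],[0,0,0],[0,0,0],[0,0,0],[0,0,0],[0,0,0],[0,0,0]],"jaw":[-1,-1,-1,-1,-1,-1,-1,-1]}'
python3 - <<'E'
from h import *
b=robot.read_camera("scene").astype(int);a=cv2.imread("pics/a.png").astype(int);o=cv2.imread("pics/scene0.png").astype(int)
d=lambda x,y,r:np.abs(x-y)[r[0]:r[1],r[2]:r[3]].mean().round(2)
print("chest still",d(a,b,(215,290,250,325)))
for k,r in dict(glass=(182,210,299,315),stamp=(206,238,176,191),hammer=(185,246,372,435),black=(236,292,90,145)).items(): print(k,d(o,b,r))
robot.hand_in()
E
```

```text
time: 7.98
tool_pos: [0.4234, -0.0763, 0.4187]
tool_rot: [3.142, 0.0, -2.792]
contact_force: [0.1, 0.8, -0.7]
opening: 0.0002
chest still 0.72
glass 1.26
stamp 0.82
hammer 1.15
black 1.18
the job is handed in; nothing more can be done
```

I pushed the brown chest's lid shut while it stood upright, then tipped it onto its back. I handed it in at about 8 s, lying on the slab with the brass clasp facing up; the hand-in gives no verdict.

- **Closing the lid:** I pushed it shut from behind with the closed fingers and pressed down with about 5 N. The fingertips stopped at 94 mm, the height of a shut lid.
- **Tipping:** I pushed high on the front until the chest fell by itself. The sensed force, read only between moves, was about 10 N at most (limit 35 N).
- **Position:** the chest's middle is near (0.63, 0.00), about 60 mm behind the slab's centre and well inside its edges.
- **Lid:** an early measurement gave about 98 mm long by 95 mm wide instead of 94 by 100. I had included part of the dark end face in the length. Re-measured on an enlarged crop, the ratio was 0.943 against 0.94 for a shut lid, so I judge it shut within about 0.06 rad.
- **Stillness and other objects:** image differences were only noise for the chest between the last two frames, and for the glass, stamp, hammer and black chest since the start. The arm is clear of everything.

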